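# Lock the watch-case sled with a quick-release pin

## Robot

A 6-joint arm with a two-finger parallel gripper is mounted at the origin on the work surface. World frame = base frame: x ahead of the robot, y to its left, z up, the work surface at z = 0. Lengths are in mm, angles in rad, forces in N, time in s.
With the tool pointing down it reaches from about 400 to 925 mm from the base axis. Payload 12.5 kg.
Tool frame: the origin (TCP) lies midway between the tips of the shut fingers; the grasp point (between the pads) lies 19 mm behind it (env.pinch_z is the z of the grasp point in the tool frame, in mm); z points along the fingers, y is the line along which they close (so a half turn about z gives the same grasp; the last joint's range is limited). The gripper opens to 95 mm and grips with 3 to 60 N. Pads are 20 mm wide; open, the fingers measure 119 mm over their backs; the gripper's body (75 mm by 180 mm) begins 59 mm behind the grasp point.
Start: joints at [-1.342, 0.491, 1.559, -0, 1.092, -0.106], TCP at [205.386, -590.308, 214.661] pointing down, gripper open.
Joint ranges: [-3.1, 3.1], [-0.84, 2.19], [0.05, 2.79], [-1.13, 4.28], [0.06, 2.93], [-2.69, 2.69]. Speed limits (rad/s): [2.22, 2.22, 2.79, 3.14, 3.14, 3.14].

## Interface

Orientations are given as [roll, pitch, yaw] about the fixed x, y, z axes, in that order (R = Rz(yaw) Ry(pitch) Rx(roll)).
In Python, from cell import env, eyes gives the robot as it stands.
- The arm moves only by the shell command python3 -m inch 'ROWS'. ROWS is JSON, a list of rows, each a list of 3 entries, a list of its own where there are three numbers: the shift along the tool's x, y, z in units of 60 mm (1.0 is 60 mm), then the turn about the tool's z in units of 5 degrees (1.0 is 5 degrees), then the closure, from -1 (fully open) to 1 (shut). In form: [[[tx, ty, tz], turn, claw], ...]. A call has exactly 10 rows; each row shifts and turns the commanded pose from where the row before left it, along the tool's axes as they then stand; what a row does not reach is not made up. A row lasts 1/8 s, in which the tool goes at most 62.5 mm and 10.7 degrees, less where a joint would pass 70% of its speed; a pose out of reach is approached as far as the arm can. A call is refused whole if a number of a shift passes 1 or a number of a turn 1, either way. A call with a gripper value outside its range is refused whole. The fingers move at their own pace and stop on an object; the grip force is fixed at half the most. Time passes only in rows, so rows that do not move let the fingers close, or fill a call up. It gives the time, the measured TCP pose, the force, the opening and the grip force at its end, in the units of the state.
- env.state(): the state, without advancing time (a new reading comes with each control period).
- eyes.read_camera(name): name is "scene" or "top"; returns a dict with "pixels" (400x640x3 uint8, red, green, blue), "fx", "fy", "cx", "cy" (pixels), "extrinsics" (4x4, takes a point from world to camera coordinates). Camera axes: x right, y down, z forward; pixel columns grow to the right and rows downward; lengths in mm; the calibration is good to about 2 mm. A picture is of the moment at which its call begins. There is no depth.
- env.job_done(): hands the job in; it is judged then, once.
Trained networks look in a picture, given as the dict that the camera call returned (one of the last four; its "shot" number tells which), for a name from the list of things; names that differ only in an ending like _2 or _b are one class to them, and where a whole thing is asked for, a point or a joint stands for the part that bears it (a point fixed in the world has none). Each returns a list of dicts, best first, with "score" (0 to 1); they miss things now and then, are a little off and sometimes report something else, mostly with a low value. They report only what shows in the picture. A call takes as long as a camera call. They do not tell look-alikes from the thing itself.
- eyes.boxes_of(name, picture): "centre" ([row, column] in pixels, amid what is visible of it).
- eyes.cut_out(name, picture): "mask" (400x640 bool, what is visible of it) and "centre" ([row, column] in pixels, amid what is visible of it).
- eyes.spot_point(name, picture): "centre" ([row, column] in pixels: a listed point, or the origin of a listed thing).
The state is a dict: "t": time; "joints": joint angles; "qvel": joint speeds; "tau": joint torques, N m; "eef_pos": TCP position; "tcp_rot": TCP orientation; "ft_force": force on the tool from outside, world axes, zero at the start; "moment": the same for the moment, N m; "opening": opening from 0.0 (shut) to 1.0 (fully open); "grip_force": force on a finger pad.
Only numpy, scipy, OpenCV 4.12 (cv2) and the standard library are available. Lean on these libraries where they do the work, as an engineer would, in place of code of your own. Each camera call takes 0.05 s, during which the arm holds its last target. There are 200 camera calls.

## Task

With the fingers closed, slowly and gently push the watch-case sled by its black knob (do not grip it) along its track until you feel its brass tongue bottom in the steel lock block, then take the blue quick-release pin with the orange side buttons from the wooden rack, squeeze both buttons to draw in its locking balls and slide it down through the lined-up holes until its flange sits on the block. Let go so that the buttons spring out and the balls lock under the block. Do not ram or force anything, and leave the other things on the bench where they are.

Things in the scene. Friction and masses are not known exactly. Their poses are not given: they have to be found in the camera images.
- jig: Fixed blue base plate of the track, 360 x 100 x 10 mm, on the bench; origin at the centre of its underside, x along the track towards the lock block, z up. Aluminium rails and keepers reach z = 28 mm, from x = -170 to 90 mm. It carries the steel lock block at its +x end.
- block_nominal (a point): NOMINAL centre of the upper mouth of the lock block's hole, fixed on the base at jig x = 105, z = 65.5 mm. The block is clamped firm up to 24 mm to either side of it along x (y true); its true place is not measured. The block: two level ears 50 mm wide, z = 36 to 44 and 55.5 to 65.5 mm, one vertical 16 mm hole through both; side cheeks guide the tongue; wall 20 mm past the hole axis.
- sled: Loose grey sled, 0.2 to 0.45 kg, foot 100 x 70 mm, captive in the rails (0.7 mm play), slides only along the jig's x, stays where left, 1 to 5 N of friction. Origin at the centre of its underside (10 mm above the bench), x towards the block. Grey top at z = 44 mm, watch case on it to z = 61 mm. Starts 45 to 145 mm short of the stop.
- sled_hole (a point): Centre of the upper mouth of the 16 mm hole in the sled's brass tongue (36 mm wide, z = 35 to 44 mm, tip at sled x = 95 mm), at sled x = 75, z = 44 mm; axes as the sled's. When the tongue's tip meets the block's wall, the holes of tongue and ears line up; the block's upper hole mouth is then 11.5 mm above this point
- sled_knob (a point): Centre of the top of the sled's black push knob, an upright cylinder 18 mm across and 34 mm tall, at sled x = -29 mm, z = 78 mm; the white holder begins 13 mm ahead of it, nothing stands behind it. Push it from behind, at 40 mm/s or less as the stop is hard; more than 32 N of the fingers on the sled (gripping included) is a fault
- pin: Loose quick-release pin, 0.11 kg, standing in one of the rack holes. Origin at its nose tip, z up its axis. Shank 14 mm across, 44 mm long, nose a 6 mm cone narrowing to 7 mm; flange 34 mm across, z = 44 to 48 mm; blue head 32 (x) x 18 (y) mm, z = 48 to 88 mm. With the flange on the block the tip is 21.5 mm above the bench and the balls 2 mm under the lower ear. Over 45 N on the block is a fault.
- pin_buttons (a point): Midpoint between the pin's two orange buttons, at pin z = 68 mm. A button 16 (x) x 34 (z) mm on each y side: 29 mm over both when out, 22 mm when fully pressed. The brass balls at pin z = 9.5 mm stick out 3.5 mm on both y sides (too wide for the 16 mm holes, free in the rack's) while the buttons are out, and draw in flush when both are pressed
- button_a (a joint): Press of the button on the pin's +y side, 0 = out and its ball out, 0.0034 m = fully in; spring of 3 N, 6 N at full press. Holds as long as it is squeezed
- button_b (a joint): The same for the button on the pin's -y side
- rack: Fixed wooden pin rack 150 (x) x 64 (y) mm, top at 50 mm, with two 26 mm holes at x = -37 and +37 mm; origin under its centre. The pins hang in it by their flanges, nose 6 mm above the bench
- plain_pin: Bystander: plain pin with round red head and no buttons in the other rack hole; 34 mm flange, head 26 mm across, 84 mm tall in all; origin at its lower end
- screwdriver: Bystander: red-handled screwdriver lying on the bench, 140 mm long
- parts_cup: Bystander: small white cup, 56 mm across, 35 mm high
- loupe: Bystander: black loupe, 38 mm across, 36 mm high
- oil_jar: Bystander: amber jar, 44 mm across, 45 mm high
- tweezers: Bystander: steel tweezers with a green end lying on the bench, 122 mm long, 6 mm high
- spare_case: Bystander: steel watch case with blue dial, 40 mm across, 9 mm high
Not all that is in view belongs to the job. Several things have the shape of the sled; the one meant has the colours described above.

How it is judged:
By the outcome, as a careful person would: the job done as asked, in the order asked, and still so for the second after the job is handed in, with the robot touching nothing.
It also fails if it takes over 72 s, if anything falls off the work surface, if the arm or the gripper's body presses on something with over 40 N, if the wrist force passes 120 N, or if a joint passes its speed limit or range.

## Working session

There is one attempt and no reset: what is moved stays moved. The work goes in short steps, Python scripts to look and compute and a shell command to move; the robot and the scene stay as the last step left them, time stands still between calls to the robot, and variables do not carry over. Pictures are saved under pics/ and viewed, at most 10 in all, crops included, and the job is handed in when it is done.

```bash
ls; mkdir -p pics
cat > h.py <<'E'
import numpy as np, cv2
from cell import env, eyes
def ray(p,rc):
    E=np.array(p["extrinsics"]);R=E[:3,:3];c=-R.T@E[:3,3]
    d=R.T@np.array([(rc[1]-p["cx"])/p["fx"],(rc[0]-p["cy"])/p["fy"],1]);return c,d/np.linalg.norm(d)
def atz(p,rc,z):
    c,d=ray(p,rc);return c+d*(z-c[2])/d[2]
def proj(p,X):
    E=np.array(p["extrinsics"]);q=E[:3,:3]@np.array(X)+E[:3,3]
    return [p["fy"]*q[1]/q[2]+p["cy"],p["fx"]*q[0]/q[2]+p["cx"]]
def save(p,n):cv2.imwrite("pics/"+n,p["pixels"][:,:,::-1])
E
python3 - <<'E'
from h import *
P={}
np.set_printoptions(precision=1,suppress=True)
Z=dict(sled_knob=78+10,sled_hole=54,block_nominal=65.5,pin_buttons=74,jig=0,sled=10,rack=0,plain_pin=6)
for n in("scene","top"):
    p=eyes.read_camera(n);save(p,n+"0.png")
    c,_=ray(p,(200,320));print(n,p["fx"],"cam",c)
    for k,z in Z.items():
        try:
            for d in eyes.spot_point(k,p)[:4]:print(k,round(d["score"],2),np.array(d["centre"]),atz(p,d["centre"],z))
        except Exception as e:print(k,e)
print(env.state(),env.pinch_z)
E
```

```text
pics
scene 455.3888974594676 cam [1436.3 -133.8  686.2]
sled_knob 0.86 [155.  339.2] [331.6  18.1  88. ]
sled_knob 0.63 [254.2 135.1] [ 714.3 -438.5   88. ]
sled_knob 0.56 [204.  337.1] [569.2 -15.7  88. ]
sled_hole 0.96 [216.6 382.4] [580.6  91.7  54. ]
sled_hole 0.72 [167.4 380.1] [349.6 131.7  54. ]
sled_hole 0.66 [261.1 187. ] [ 704.  -343.5   54. ]
block_nominal 0.84 [215.1 420.1] [597.1 176.6  65.5]
pin_buttons 0.68 [192.1 224. ] [ 475.7 -285.4   74. ]
jig 0.63 [232.8 373.8] [572.3  76.6   0. ]
jig 0.28 [278.3 321.5] [720.4 -64.8   0. ]
sled 0.79 [182.3 352. ] [351.4  54.4  10. ]
sled 0.62 [277.4 156.4] [ 700.4 -414.7   10. ]
sled 0.6 [229.2 349.8] [566.3  17.9  10. ]
rack 0.63 [209.3 227.1] [ 443.8 -288.4    0. ]
rack 0.31 [294.  362.6] [773.3  15.8   0. ]
rack 0.17 [226.6 349.6] [542.9  21.1   0. ]
plain_pin 0.5 [277.9 256.7] [ 714.5 -203.2    6. ]
top 508.9639710617211 cam [ 373.6  -61.4 1594. ]
sled_knob 0.93 [280.8 294.6] [325.7  25.8  88. ]
sled_knob 0.75 [162.4 453.1] [ 688.3 -440.6   88. ]
sled_knob 0.71 [200.3 309.2] [563.9 -10.8  88. ]
sled_hole 0.76 [197.2 280.1] [57
[... 319 characters left out ...]
]
jig 0.68 [143.7 305. ] [757.4  10.3   0. ]
jig 0.34 [185.  245.6] [619.5 195.1   0. ]
sled 0.94 [202.  302.7] [568.   12.1  10. ]
sled 0.85 [166.9 436.7] [ 689.  -408.3   10. ]
sled 0.84 [277.4 287.2] [333.   53.4  10. ]
rack 0.95 [244.9 396.9] [ 440.8 -285.1    0. ]
plain_pin 0.61 [256.  402.2] [ 406.6 -300.9    6. ]
{'t': 0.9, 'joints': array([-1.3,  0.5,  1.6, -0. ,  1.1, -0.1]), 'qvel': array([ 0.,  0., -0., -0., -0.,  0.]), 'tau': array([  0. , -61.2, -25.8,   0.1,   0. ,   0. ]), 'eef_pos': array([ 205.4, -590.3,  214.7]), 'tcp_rot': array([3.1, 0. , 0.3]), 'ft_force': array([-0.2, -0.9,  0.9]), 'moment': array([-0., -0., -0.]), 'grip_force': 0.0, 'opening': 0.9994745727555567} -18.8
```

View pics/scene0.png

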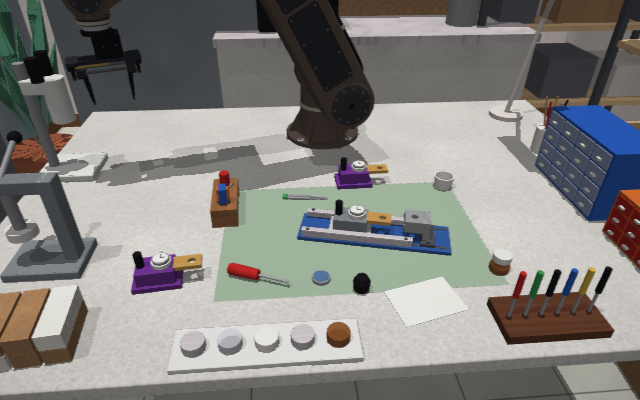

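View pics/top0.png

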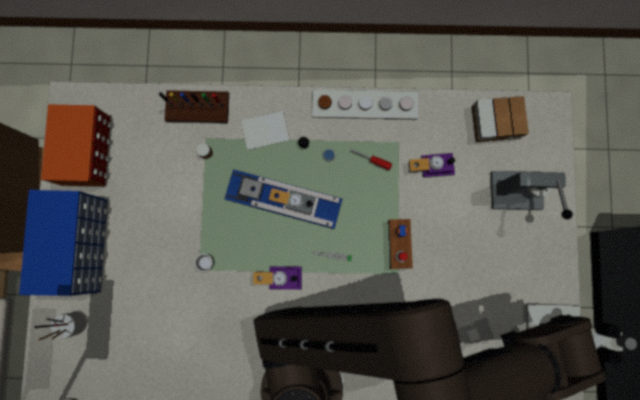

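```bash
cat >> h.py <<'E'
def rect(p,z,x0,y0,w,h,s=1.0):
    # image: right=-y, up=+x ; centred x0,y0, size w(y) x h(x) mm
    X=[(x0+h/2,y0+w/2),(x0+h/2,y0-w/2),(x0-h/2,y0-w/2),(x0-h/2,y0+w/2)]
    src=np.float32([proj(p,[a,b,z])[::-1] for a,b in X]);dst=np.float32([[0,0],[w*s,0],[w*s,h*s],[0,h*s]])
    return cv2.warpPerspective(p["pixels"],cv2.getPerspectiveTransform(src,dst),(int(w*s),int(h*s)),flags=cv2.INTER_CUBIC)
E
python3 - <<'E'
from h import *
np.set_printoptions(precision=1,suppress=True)
ims=[]
P={}
for n,z in(("top",10),("scene",10)):
    p=P[n]=eyes.read_camera(n)
    r=rect(p,z,570,70,500,300,1.5);ims.append(r[:290])if 0 else ims.append(cv2.resize(r,(480,288)))
    r=rect(p,z,570,70,500,300,2)
    h=cv2.cvtColor(r,cv2.COLOR_RGB2HSV)
    m=((h[...,0]>100)&(h[...,0]<125)&(h[...,1]>120)&(h[...,2]>50)).astype(np.uint8)
    nn,l,st,ce=cv2.connectedComponentsWithStats(m)
    pts=np.vstack([np.argwhere(l==i)[:,::-1] for i in range(1,nn) if st[i,4]>60]).astype(np.float32)
    (cx,cy),(w,hh),a=cv2.minAreaRect(pts);b=cv2.boxPoints(((cx,cy),(w,hh),a))
    f=lambda q:np.array([570+150-q[1]/2,70+250-q[0]/2])
    print(n,f((cx,cy)),w/2,hh/2,a,[f(q) for q in b])
cv2.imwrite("pics/r1.png",np.vstack(ims)[:,:,::-1])
# triangulate knob, hole, block, pin buttons
from itertools import product
for k in("sled_knob","sled_hole","block_nominal","pin_buttons","rack","pin","plain_pin","jig","sled"):
    A=eyes.spot_point(k,P["top"])[:4];B=eyes.spot_point(k,P["scene"])[:4]
    for a,b in product(A,B):
        c1,d1=ray(P["top"],a["centre"]);c2,d2=ray(P["scene"],b["centre"])
        t=np.linalg.lstsq(np.c_[d1,-d2],c2-c1,rcond=None)[0];q1=c1+t[0]*d1;q2=c2+t[1]*d2
        if np.linalg.norm(q1-q2)<25:print(k,(q1+q2)/2,np.linalg.norm(q1-q2).round(1))
E
```

```text
top [639.   59.5] 356.06390380859375 222.7558135986328 13.81662654876709 [array([573.3, 258.9], dtype=float32), array([789.7, 205.7], dtype=float32), array([ 704.6, -140. ], dtype=float32), array([488.3, -86.8], dtype=float32)]
scene [639.6  58.5] 357.988037109375 222.9965362548828 13.932333946228027 [array([574.5, 259.1], dtype=float32), array([790.9, 205.4], dtype=float32), array([ 704.7, -142.1], dtype=float32), array([488.3, -88.4], dtype=float32)]
sled_knob [ 696.7 -445.1   66.6] 10.8
sled_knob [325.1  25.2  76.1] 3.1
sled_knob [319.7  31.2 -82.8] 9.6
sled_knob [550.6 -10.9 200. ] 5.2
sled_knob [564.8  -9.1  86.1] 0.8
sled_hole [ 695.9 -334.8   51.8] 15.0
sled_hole [559.1  78.8 180.8] 1.7
sled_hole [575.6  90.3  53.7] 0.4
sled_hole [335.  134.8  51.8] 1.2
sled_hole [ 330.3  156.  -126.5] 4.2
block_nominal [599.4 183.3  66.7] 4.4
pin_buttons [ 479.9 -285.4   80.5] 8.4
rack [ 447.1 -285.3    3. ] 8.7
pin [ 488.9 -290.1   11. ] 0.9
jig [562.5  73.8 -13. ] 10.5
sled [ 325.1   66.2 -167.8] 14.5
sled [330.9  67.  -12.9] 10.9
sled [ 699.9 -413.1    5.9] 0.0
sled [574.3  17.4  23.8] 3.5
sled [561.7  21.4 133.2] 15.8
```

View pics/r1.png

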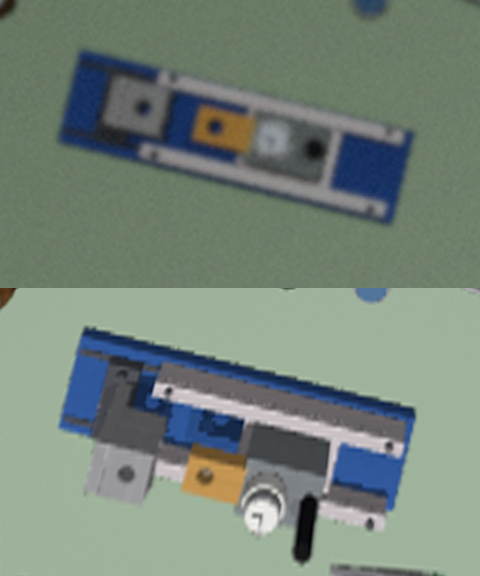

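Run:
```python
from h import *
np.set_printoptions(precision=1,suppress=True)
F=lambda q,s:np.array([570+150-(q[1]+.5)/s,70+250-(q[0]+.5)/s])
C={}
for n in("top","scene"):
    p=eyes.read_camera(n)
    r=rect(p,10 if n=="top" else 10,570,70,500,300,2);h=cv2.cvtColor(r,cv2.COLOR_RGB2HSV)
    m=((h[...,0]>100)&(h[...,0]<125)&(h[...,1]>120)&(h[...,2]>50)).astype(np.uint8);m[:90,540:]=0
    m=cv2.morphologyEx(m,cv2.MORPH_OPEN,np.ones((5,5)))
    pts=np.argwhere(m)[:,::-1].astype(np.float32)
    (cx,cy),(w,hh),a=cv2.minAreaRect(pts);print(n,"jig centre",F((cx,cy),2),w/2,hh/2,a)
    for k,z,g in(("hole",54,(578,88)),("block",65.5,(603,181)),("knob",88,(564,-10))):
        r=rect(p,z,570,70,500,300,2);gr=cv2.GaussianBlur(cv2.cvtColor(r,cv2.COLOR_RGB2GRAY),(0,0),2).astype(float)
        u,v=int((320-g[1])*2),int((720-g[0])*2);R=28
        w=gr[v-R:v+R+1,u-R:u+R+1];lo=w.min();t=lo+.4*(np.median(w)-lo)
        _,l,_,ce=cv2.connectedComponentsWithStats((w<t).astype(np.uint8));i,j=np.unravel_index(w.argmin(),w.shape)
        q=ce[l[i,j]];print(k,F((u-R+q[0],v-R+q[1]),2),(l==l[i,j]).sum()/4,"mm2")
# rack pins in top & scene by color
    for k,z,hu in(("bluehead",94,(100,130)),("red",90,None)):
        r=rect(p,z,450,-290,160,200,3);h=cv2.cvtColor(r,cv2.COLOR_RGB2HSV).astype(int)
        m=((h[...,0]>100)&(h[...,0]<130)) if hu else ((h[...,0]<4)|(h[...,0]>174)); m=(m&(h[...,1]>150)&(h[...,2]>60)).astype(np.uint8)
        nn,l,st,ce=cv2.connectedComponentsWithStats(m);i=1+st[1:,4].argmax();(a,b),ang,an=cv2.minAreaRect(np.argwhere(l==i)[:,::-1].astype(np.float32))
        print(k,"centroid",550-ce[i][1]/3,-210-ce[i][0]/3,"size",np.array(ang)/3,an)
    C[n]=cv2.resize(rect(p,50 if n=="top" else 50,450,-290,160,200,3)[:, :],(400,500))
cv2.imwrite("pics/r2.png",np.hstack([C["top"],C["scene"]])[:,:,::-1])
```

```text
top jig centre [577.5  74.3] 355.7107849121094 96.68133544921875 13.84069538116455
hole [582.4  92. ] 102.25 mm2
block [599.3 168. ] 31.0 mm2
knob [555.4 -10.4] 170.75 mm2
bluehead centroid 479.3576801266825 -286.6510292953286 size [29.7 16. ] 90.0
red centroid 405.117166212534 -289.6440426058955 size [24.6 22.8] 19.29004669189453
scene jig centre [583.6  72.1] 357.988037109375 108.04328918457031 13.932333946228027
hole [581.7  91.3] 124.75 mm2
block [601.  167.8] 21.25 mm2
knob [565.9 -12.1] 309.75 mm2
bluehead centroid 508.74699686371974 -284.943487780342 size [85.  17.9] 82.5905532836914
red centroid 428.575608046163 -287.86515127002104 size [75.8 23.2] 81.77328491210938
```

View pics/r2.png

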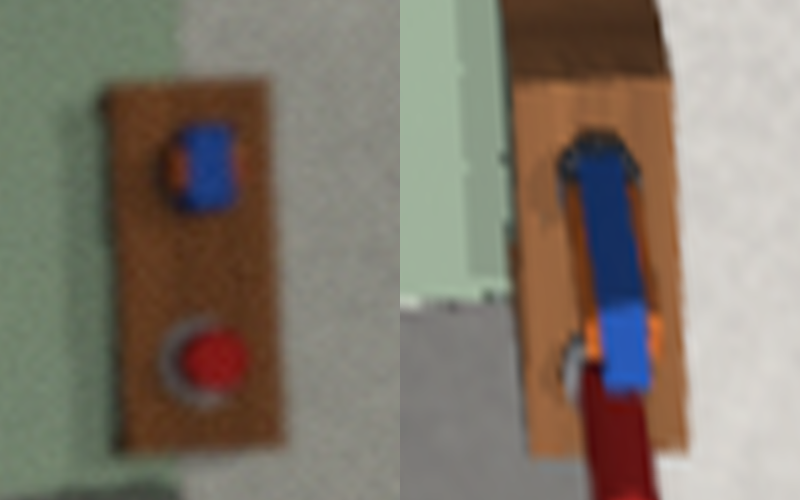

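Top view: blue pin in the nearer rack hole (205,165), buttons left and right, so they lie along world y. Red plain pin is at (215,360). The jig axis is at yaw ≈ 76.1°, with the knob near (557,-9.5) and about 78 mm of travel left.

```bash
cat > d.py <<'E'
import sys
from h import *
from scipy.spatial.transform import Rotation as R
def delta(x,y,z,yaw=None):
    s=env.state();p=s["eef_pos"];r=R.from_euler("xyz",s["tcp_rot"]);y0=np.degrees(s["tcp_rot"][2])
    t=0 if yaw is None else ((y0-yaw+180)%360-180)/5
    print("yaw",y0.round(2),"turn",round(t,3),"now:",(r.inv().apply(np.array([x,y,z])-p)/60).round(3),
     "after turn:",((r*R.from_euler("z",5*t,degrees=True)).inv().apply(np.array([x,y,z])-p)/60).round(3),"F",s["ft_force"].round(2),"pos",p.round(2),"t",s["t"])
if __name__=="__main__":delta(*map(float,sys.argv[1:]))
E
python3 d.py 547 -50 180 -13.87; python3 -c "
from h import *;print(env.state()['tcp_rot'])"
```

```text
yaw 19.18 turn 6.61 now: [ 8.336 -6.635  0.577] after turn: [  3.369 -10.107   0.577] F [-1.19  0.27 -0.17] pos [ 205.39 -590.31  214.66] t 2.0
[3.14150497e+00 1.05935292e-05 3.34785657e-01]
```

```bash
python3 -m inch '[[[0,0,0],1,1],[[0,0,0],1,1],[[0,0,0],1,1],[[0,0,0],1,1],[[0,0,0],1,1],[[0,0,0],1,1],[[0,0,0],0.61,1],[[0.3,-0.9,0],0,1],[[0.3,-0.9,0],0,1],[[0.3,-0.9,0],0,1]]'; python3 d.py 547 -50 180 -13.87
```

```text
t: 3.25
eef_pos: [297.3, -444.5, 214.7]
tcp_rot: [3.141, -0.0, -0.243]
ft_force: [0.3, 0.0, -0.6]
opening: 0.022
grip_force: 0.0
yaw -13.9 turn -0.006 now: [ 2.461 -7.383  0.577] after turn: [ 2.464 -7.382  0.577] F [ 0.26  0.01 -0.57] pos [ 297.28 -444.53  214.7 ] t 3.25
```

```bash
python3 -m inch '[[[0.3,-0.9,0],0,1],[[0.3,-0.9,0.1],0,1],[[0.3,-0.9,0.1],0,1],[[0.3,-0.9,0.1],0,1],[[0.3,-0.9,0.1],0,1],[[0.3,-0.9,0.1],0,1],[[0.3,-0.9,0.08],0,1],[[0.3,-0.9,0],0,1],[[0.06,-0.2,0],0,1],[[0,0,0],0,1]]'; python3 d.py 547.2 -50 63 -13.87
python3 - <<'E'
from h import *
p=eyes.read_camera("scene");print(proj(p,[557,-9.5,88]))
cv2.imwrite("pics/s1.png",cv2.resize(p["pixels"][130:280,260:480],None,fx=3.6,fy=3.6,interpolation=2)[:,:,::-1])
E
```

```text
t: 4.5
eef_pos: [546.3, -49.9, 179.7]
tcp_rot: [3.141, 0.0, -0.241]
ft_force: [-0.2, -0.3, 0.4]
opening: 0.005
grip_force: 0.0
yaw -13.78 turn 0.018 now: [ 0.015 -0.003  1.945] after turn: [ 0.015 -0.003  1.945] F [-0.21 -0.26  0.39] pos [546.31 -49.92 179.67] t 4.5
[np.float64(200.9638572033134), np.float64(339.1103924823028)]
```

View pics/s1.png

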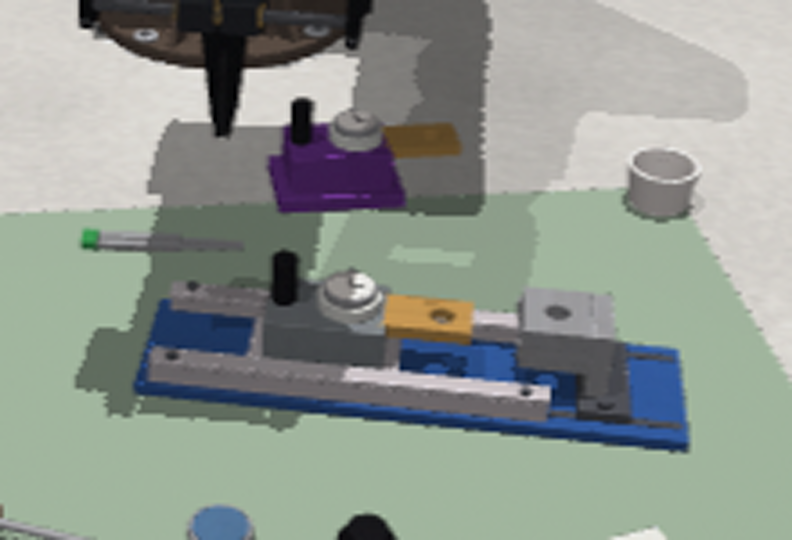

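The fingers are over the open space behind the knob. The knob top shows at about (339,201), which matches my estimate. Next I go down and make a gentle approach.

```bash
python3 -m inch '[[[0.01,0,0.5],0,1],[[0,0,0.5],0,1],[[0,0,0.5],0,1],[[0,0,0.3],0,1],[[0,0,0.14],0,1],[[0,-0.06,0],0,1],[[0,-0.06,0],0,1],[[0,-0.06,0],0,1],[[0,-0.06,0],0,1],[[0,-0.05,0],0,1]]'; python3 d.py 557 -9.5 63 -13.87
```

```text
t: 5.8
eef_pos: [551.2, -33.2, 63.6]
tcp_rot: [3.142, -0.0, -0.242]
ft_force: [-0.7, -0.4, 0.5]
opening: 0.003
grip_force: 0.0
yaw -13.85 turn 0.004 now: [-0.001 -0.407  0.01 ] after turn: [-0.001 -0.407  0.01 ] F [-0.74 -0.39  0.45] pos [551.23 -33.2   63.59] t 5.8
```

```bash
python3 -m inch '[[[0,-0.03,0],0,1],[[0,-0.03,0],0,1],[[0,-0.03,0],0,1],[[0,-0.03,0],0,1],[[0,-0.03,0],0,1],[[0,-0.04,0],0,1],[[0,-0.05,0],0,1],[[0,-0.05,0],0,1],[[0,-0.05,0],0,1],[[0,-0.05,0],0,1]]'
cat > m.py <<'E'
from h import *
np.set_printoptions(precision=1,suppress=True)
s=env.state();u=np.array([.2397,.9708]);o=np.array([577.5,74.3]);d=s["eef_pos"][:2]-o
print("tcp along",d@u,"across",-d[0]*u[1]+d[1]*u[0],"F along",s["ft_force"][:2]@u,"t",s["t"])
for n in("top","scene"):
    p=eyes.read_camera(n)
    for k,z in(("sled_hole",54),("block_nominal",65.5),("sled_knob",88)):
        for q in eyes.spot_point(k,p)[:4]:
            X=atz(p,q["centre"],z)[:2]-o
            if abs(-X[0]*u[1]+X[1]*u[0])<40 and abs(X@u)<200:print(n,k,round(q["score"],2),"along",X@u,"across",-X[0]*u[1]+X[1]*u[0])
E
python3 m.py
```

```text
t: 7.05
eef_pos: [556.8, -10.6, 63.4]
tcp_rot: [3.141, -0.0, -0.242]
ft_force: [-1.0, -3.4, 1.5]
opening: 0.004
grip_force: 1.8
tcp along -87.41520312384297 across -0.21840000497864054 F along -3.5769788905025064 t 7.05
top sled_hole 0.5 along 27.00188204712273 across 8.928059145763697
top block_nominal 0.94 along 111.41811446187552 across -8.621400372204182
scene sled_hole 0.55 along 35.18107178157256 across -5.199744991312922
scene block_nominal 0.77 along 112.40784542696822 across 10.15743238426354
scene sled_knob 0.71 along -66.66728983481552 across 1.6494466048898833
```

```bash
python3 -m inch '[[[0,-0.045,0],0,1],[[0,-0.045,0],0,1],[[0,-0.045,0],0,1],[[0,-0.045,0],0,1],[[0,-0.045,0],0,1],[[0,-0.045,0],0,1],[[0,-0.045,0],0,1],[[0,-0.045,0],0,1],[[0,-0.045,0],0,1],[[0,-0.045,0],0,1]]'
python3 - <<'E'
from h import *
np.set_printoptions(precision=1,suppress=True)
u=np.array([.2397,.9708]);o=np.array([577.5,74.3]);n=np.array([-u[1],u[0]])
p=eyes.read_camera("top")
for k,z,g in(("hole",54,60),("block",65.5,99)):
    r=rect(p,z,570,70,500,300,2);gr=cv2.GaussianBlur(cv2.cvtColor(r,cv2.COLOR_RGB2GRAY),(0,0),2)
    prof=[(a,int(gr[int((720-X[0])*2),int((320-X[1])*2)])) for a in range(g-24,g+25,3) for X in[o+a*u]]
    print(k,prof)
E
python3 m.py
```

```text
t: 8.7
eef_pos: [563.2, 15.6, 63.4]
tcp_rot: [3.142, -0.0, -0.242]
ft_force: [-1.6, -3.5, 1.7]
opening: 0.003
grip_force: 1.8
hole [(36, 33), (39, 35), (42, 35), (45, 35), (48, 35), (51, 35), (54, 37), (57, 39), (60, 38), (63, 33), (66, 40), (69, 65), (72, 93), (75, 113), (78, 118), (81, 114), (84, 99)]
block [(75, 117), (78, 116), (81, 106), (84, 82), (87, 56), (90, 39), (93, 40), (96, 54), (99, 80), (102, 101), (105, 114), (108, 114), (111, 111), (114, 112), (117, 115), (120, 116), (123, 107)]
tcp along -60.17088719959335 across -0.19702531418035463 F along -1.6907117937152722 t 8.75
top sled_hole 0.45 along 48.336818751530494 across 3.1956879340395403
top block_nominal 0.67 along 121.25433534899913 across -2.138859930383145
scene sled_hole 0.66 along 58.2377815279237 across -8.967461385494422
scene block_nominal 0.69 along 110.61674912709549 across 11.894557665329899
scene sled_knob 0.95 along -41.94283251251892 across -6.855269490339859
```

```bash
python3 -m inch '[[[0,-0.04,0],0,1],[[0,-0.04,0],0,1],[[0,-0.04,0],0,1],[[0,-0.04,0],0,1],[[0,-0.04,0],0,1],[[0,-0.04,0],0,1],[[0,-0.03,0],0,1],[[0,-0.03,0],0,1],[[0,-0.02,0],0,1],[[0,-0.02,0],0,1]]'
python3 m.py
python3 - <<'E'
from h import *
p=eyes.read_camera("scene")
cv2.imwrite("pics/s2.png",cv2.resize(p["pixels"][180:270,280:460],None,fx=4.4,fy=4.4,interpolation=2)[:,:,::-1])
E
```

```text
t: 10.4
eef_pos: [568.1, 35.2, 63.4]
tcp_rot: [3.142, 0.0, -0.242]
ft_force: [-0.3, -3.9, 1.1]
opening: 0.008
grip_force: 1.8
tcp along -40.17489988316288 across -0.21643555533965042 F along -3.8729980364833874 t 10.4
top block_nominal 0.72 along 115.03581128447294 across -2.544369021410855
scene sled_hole 0.84 along 79.46280330260888 across -5.048993736638561
scene block_nominal 0.73 along 109.51599271137738 across 13.75267682948875
scene sled_knob 0.83 along -17.437268197406844 across 1.4042651823760655
```

View pics/s2.png

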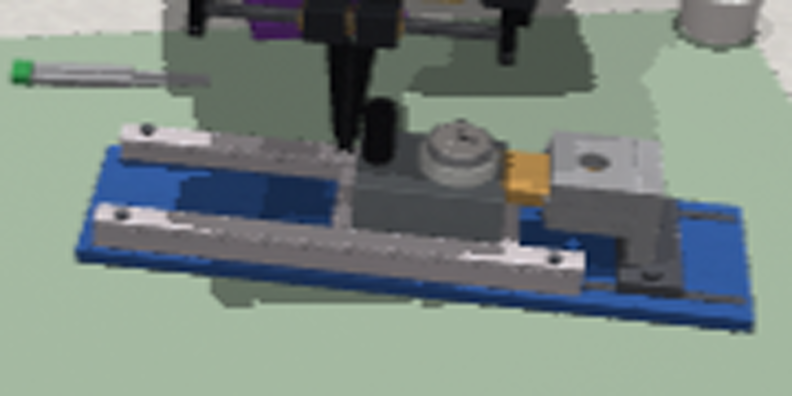

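The tongue has entered the block, whose hole mouth is at about (row 216.6, col 415.2). From here I use finer steps and watch the force.

```bash
python3 -m inch '[[[0,-0.02,0],0,1],[[0,-0.02,0],0,1],[[0,-0.02,0],0,1],[[0,-0.015,0],0,1],[[0,-0.015,0],0,1],[[0,-0.01,0],0,1],[[0,-0.01,0],0,1],[[0,-0.01,0],0,1],[[0,-0.01,0],0,1],[[0,-0.01,0],0,1]]'
python3 - <<'E'
from h import *
p=eyes.read_camera("scene");X=atz(p,(216.6,415.2),65.5)[:2];print(X,(X-[577.5,74.3])@[.2397,.9708])
E
```

```text
t: 12.1
eef_pos: [570.1, 43.4, 63.4]
tcp_rot: [3.141, -0.0, -0.242]
ft_force: [-1.2, -3.3, 0.7]
opening: 0.004
grip_force: 1.8
[602.03832464 163.63964795] 92.61276664431614
```

```bash
python3 -m inch '[[[0,-0.01,0],0,1],[[0,-0.01,0],0,1],[[0,-0.01,0],0,1],[[0,-0.01,0],0,1],[[0,-0.01,0],0,1],[[0,-0.01,0],0,1],[[0,-0.005,0],0,1],[[0,-0.005,0],0,1],[[0,-0.005,0],0,1],[[0,-0.005,0],0,1]]'
```

```text
t: 13.4
eef_pos: [570.9, 46.8, 63.4]
tcp_rot: [3.14, 0.001, -0.242]
ft_force: [-3.4, -14.3, 3.2]
opening: 0.01
grip_force: 7.9
```

```bash
python3 -m inch '[[[0,-0.005,0],0,1],[[0,0,0],0,1],[[0,0,0],0,1],[[0,0,0],0,1],[[0,0,0],0,1],[[0,0,0],0,1],[[0,0,0],0,1],[[0,0,0],0,1],[[0,0,0],0,1],[[0,0,0],0,1]]'; python3 d.py 570 46 63 -13.87
```

```text
t: 14.65
eef_pos: [570.9, 46.8, 63.4]
tcp_rot: [3.14, 0.001, -0.242]
ft_force: [-3.0, -16.3, 3.8]
opening: 0.001
grip_force: 8.2
yaw -13.85 turn 0.003 now: [-0.011  0.017  0.007] after turn: [-0.011  0.017  0.007] F [ -3.02 -16.28   3.81] pos [570.87  46.83  63.43] t 14.65
```

It has bottomed: 16 N and no further advance. I back off and look again.

```bash
python3 -m inch '[[[0,0.05,0],0,1],[[0,0.3,0],0,1],[[0,0.3,0],0,1],[[0,0,-0.5],0,1],[[0,0,-0.7],0,1],[[0,0,-0.7],0,1],[[0,0.9,-0.4],0,1],[[0,0.9,0],0,1],[[0,0.9,0],0,1],[[0,0,0],0,1]]'; python3 d.py 479.4 -286.7 185 0
python3 - <<'E'
from h import *
np.set_printoptions(precision=1,suppress=True)
u=np.array([.2397,.9708]);o=np.array([577.5,74.3])
for n in("scene","top"):
    p=eyes.read_camera(n);r=rect(p,65.5,602,166,60,60,6)
    cv2.imwrite("pics/b_%s.png"%n,r[:,:,::-1])
    g=cv2.GaussianBlur(cv2.cvtColor(r,cv2.COLOR_RGB2GRAY),(0,0),4).astype(float);w=g[60:300,60:300]
    t=(w.min()+np.median(w))/2;_,l,st,ce=cv2.connectedComponentsWithStats((w<t).astype(np.uint8));i,j=np.unravel_index(w.argmin(),w.shape);k=l[i,j]
    c=ce[k]+60;X=np.array([632-c[1]/6,196-c[0]/6]);d=X-o;print(n,X,"along",d@u,"across",-d[0]*u[1]+d[1]*u[0],"bbox mm",st[k]/6,st[k,4]/36)
a=cv2.imread("pics/b_top.png");b=cv2.imread("pics/b_scene.png");cv2.imwrite("pics/b.png",np.hstack([a,b]))
E
python3 m.py
```

```text
t: 15.9
eef_pos: [521.9, -150.4, 201.4]
tcp_rot: [3.141, -0.0, -0.247]
ft_force: [-0.3, 0.9, -0.2]
opening: 0.005
grip_force: 0.0
yaw -14.14 turn -2.829 now: [-0.132  2.375  0.275] after turn: [-0.709  2.271  0.275] F [-0.31  0.89 -0.17] pos [ 521.92 -150.44  201.45] t 15.9
scene [600.8 162.4] along 91.08702610089583 across -1.5376181408141036 bbox mm [  15.8   13.7   15.7   15.  1060.5] 176.75
top [599.9 163.3] along 91.77808235382591 across -0.4470960500094243 bbox mm [ 16.2  15.   13.3  14.5 886.5] 147.75
tcp along -228.5219530959482 across 0.054083119487550846 F along 0.6625200268099449 t 16.0
top sled_hole 0.78 along 86.47987942508689 across 0.061493419645369585
top block_nominal 0.86 along 111.54748968926597 across -2.5310828183179517
top sled_knob 0.75 along -6.175171233951278 across 3.7192210944365662
top sled_knob 0.44 along 104.39359143081732 across -7.423917324027023
scene sled_hole 0.7 along 95.05670562488287 across -8.794560779196381
scene block_nominal 0.79 along 106.48042257909673 across -5.290474503016938
scene sled_knob 0.78 along -12.198298051343897 across -14.697270334709794
```

View pics/b.png

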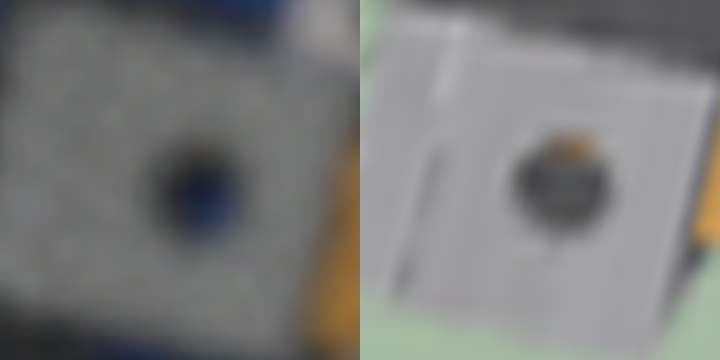

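Blue shows through the hole from above, so the holes line up. Next I refine the pin position from both cameras.

Run:
```python
from h import *
P={n:eyes.read_camera(n) for n in("top","scene")}
out=[]
for n in P:
    r=rect(P[n],94,480,-287,60,60,6);out.append(r)
    h=cv2.cvtColor(r,cv2.COLOR_RGB2HSV).astype(int)
    m=(h[...,0]>100)&(h[...,0]<130)&(h[...,1]>130);v=h[...,2][m];t=120 if n=="scene" else 60
    print(n,np.percentile(v,[5,25,50,75,95]))
    m=(m&(h[...,2]>(np.percentile(v,25)+np.percentile(v,95))/2 if n=="scene" else m)).astype(np.uint8)
    _,l,st,ce=cv2.connectedComponentsWithStats(m);k=1+st[1:,4].argmax()
    q=cv2.minAreaRect(np.argwhere(l==k)[:,::-1].astype(np.float32));print("c",510-q[0][1]/6,-257-q[0][0]/6,np.array(q[1])/6,q[2])
cv2.imwrite("pics/p.png",np.hstack(out)[:,:,::-1])
```

```text
top [ 90. 115. 127. 133. 137.]
c 479.5 -286.25 [30.66666667 17.5       ] 90.0
scene [ 96. 114. 178. 190. 197.]
c 482.3562774658203 -288.3559926350911 [30.67386373 15.78282674] 85.82522583007812
```

View pics/p.png

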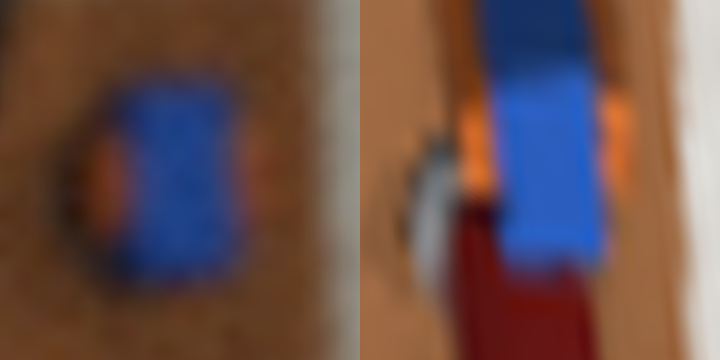

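```bash
python3 d.py 480.9 -287.3 120 3; python3 -m inch '[[[0,0,0],-1,-1],[[0,0,0],-1,-1],[[0,0,0],-1,-1],[[0,0,0],-0.43,-1],[[-0.25,0.72,0],0,-1],[[-0.25,0.75,0],0,-1],[[-0.25,0.75,0],0,-1],[[0,0,0.3],0,-1],[[0,0,0.5],0,-1],[[0,0,0],0,-1]]'; python3 d.py 480.9 -287.3 58 3
```

```text
yaw -13.83 turn -3.365 now: [-0.124  2.448  1.357] after turn: [-0.827  2.307  1.357] F [ 0.59 -0.21  0.57] pos [ 523.24 -146.47  201.4 ] t 16.5
t: 17.75
eef_pos: [485.1, -281.9, 151.9]
tcp_rot: [-3.139, 0.003, 0.057]
ft_force: [0.1, -0.0, 0.1]
opening: 0.978
grip_force: 0.0
yaw 3.28 turn 0.055 now: [-0.071  0.089  1.566] after turn: [-0.07   0.089  1.566] F [ 0.13 -0.04  0.13] pos [ 485.1  -281.92  151.95] t 17.75
```

```bash
python3 -m inch '[[[-0.07,0.09,0],0,-1],[[0,0,0],0,-1],[[0,0,0.3],0,-1],[[0,0,0.4],0,-1],[[0,0,0.4],0,-1],[[0,0,0.3],0,-1],[[0,0,0.15],0,-1],[[0,0,0],0,-1],[[0,0,0],0,-1],[[0,0,0],0,-1]]'; python3 d.py 480.9 -287.3 58 3
```

```text
t: 19.0
eef_pos: [482.2, -288.2, 61.1]
tcp_rot: [3.141, -0.001, 0.057]
ft_force: [-0.1, -0.3, 0.2]
opening: 0.998
grip_force: 0.0
yaw 3.28 turn 0.056 now: [-0.021 -0.017  0.052] after turn: [-0.021 -0.017  0.052] F [-0.1  -0.26  0.22] pos [ 482.21 -288.24   61.13] t 19.0
```

```bash
python3 -m inch '[[[-0.02,-0.02,0.04],0,-1],[[0,0,0],0,0.3],[[0,0,0],0,1],[[0,0,0],0,1],[[0,0,0],0,1],[[0,0,0],0,1],[[0,0,0],0,1],[[0,0,0],0,1],[[0,0,0],0,1],[[0,0,0],0,1]]'; python3 d.py 480.9 -287.3 58 3
```

```text
t: 20.25
eef_pos: [480.7, -287.0, 58.3]
tcp_rot: [3.141, -0.0, 0.057]
ft_force: [-0.4, 1.0, 3.3]
opening: 0.206
grip_force: 30.0
yaw 3.28 turn 0.057 now: [0.003 0.006 0.005] after turn: [0.003 0.006 0.005] F [-0.44  0.95  3.26] pos [ 480.73 -286.98   58.28] t 20.25
```

```bash
python3 -m inch '[[[0,0,-0.1],0,1],[[0,0,-0.2],0,1],[[0,0,-0.3],0,1],[[0,0,-0.3],0,1],[[0,0,-0.4],0,1],[[0,0,-0.4],0,1],[[0,0,-0.1],0,1],[[0,0,0],0,1],[[0,0,0],0,1],[[0,0,0],0,1]]'; python3 d.py 600.7 162.6 158
python3 - <<'E'
from h import *
p=eyes.read_camera("scene");s=env.state();print(proj(p,s["eef_pos"]))
r0,c0=map(int,proj(p,s["eef_pos"]))
cv2.imwrite("pics/g.png",cv2.resize(p["pixels"][r0-50:r0+60,c0-60:c0+60],None,fx=5,fy=5,interpolation=2)[:,:,::-1])
E
```

```text
t: 21.5
eef_pos: [480.5, -286.8, 165.3]
tcp_rot: [-3.141, 0.001, 0.057]
ft_force: [0.0, 1.0, -0.7]
opening: 0.203
grip_force: 30.0
yaw 3.28 turn 0 now: [ 2.43  -7.362  0.124] after turn: [ 2.43  -7.362  0.124] F [ 0.04  0.97 -0.69] pos [ 480.46 -286.76  165.27] t 21.5
[np.float64(160.55615456172848), np.float64(218.86174710679902)]
```

View pics/g.png

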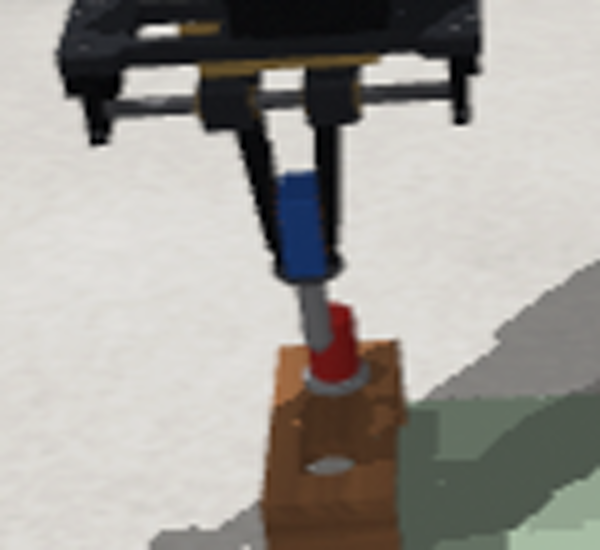

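The pin is held upright and has left its rack hole, and the red plain pin is still in place. Now I carry it over the block and check its axis.

```bash
python3 - <<'E'
from h import *
p=eyes.read_camera("scene");s=env.state();x,y,z=s["eef_pos"];r0,c0=160,218
for dz in(36,4,-4,-8.3,-25,-40):
    r,c=proj(p,[x,y,z+dz]);print(dz,round((c-c0+60)*5),round((r-r0+50)*5))
E
python3 -m inch '[[[0.25,-0.8,0],0,1],[[0.27,-0.82,0],0,1],[[0.27,-0.82,0],0,1],[[0.27,-0.82,0],0,1],[[0.27,-0.82,0],0,1],[[0.27,-0.82,0],0,1],[[0.27,-0.82,0],0,1],[[0.27,-0.82,0],0,1],[[0.2,-0.6,0],0,1],[[0.09,-0.22,0],0,1]]'; python3 d.py 600.7 162.6 130
```

```text
36 295 184
4 303 245
-4 305 260
-8.3 306 268
-25 310 299
-40 314 326
t: 22.85
eef_pos: [601.0, 164.2, 165.5]
tcp_rot: [3.142, 0.001, 0.059]
ft_force: [-0.3, -0.1, -1.1]
opening: 0.203
grip_force: 30.0
yaw 3.4 turn 0 now: [-0.006  0.027  0.591] after turn: [-0.006  0.027  0.591] F [-0.27 -0.13 -1.1 ] pos [601.01 164.22 165.48] t 22.85
```

```bash
python3 -m inch '[[[-0.01,0.02,0],0,1],[[0,0,0.2],0,1],[[0,0,0.3],0,1],[[0,0,0.2],0,1],[[0,0,0.06],0,1],[[0,0,0],0,1],[[0,0,0.02],0,1],[[0,0,0.02],0,1],[[0,0,0.02],0,1],[[0,0,0],0,1]]'; python3 d.py 600.7 162.6 111.5
python3 - <<'E'
from h import *
P=[rect(eyes.read_camera(n),68,601,163,60,60,6) for n in("top","scene")]
cv2.imwrite("pics/i.png",np.hstack(P)[:,:,::-1])
E
```

```text
t: 24.1
eef_pos: [600.4, 161.1, 116.8]
tcp_rot: [3.141, -0.0, 0.057]
ft_force: [0.2, -0.3, -1.4]
opening: 0.203
grip_force: 30.0
yaw 3.28 turn 0 now: [ 0.006 -0.024  0.088] after turn: [ 0.006 -0.024  0.088] F [ 0.2  -0.28 -1.42] pos [600.42 161.11 116.8 ] t 24.1
```

```bash
python3 -m inch '[[[0,-0.024,0],0,1],[[0,0,0],0,1],[[0,0,0.02],0,1],[[0,0,0.02],0,1],[[0,0,0.02],0,1],[[0,0,0.02],0,1],[[0,0,0.02],0,1],[[0,0,0.01],0,1],[[0,0,0],0,1],[[0,0,0],0,1]]'; python3 d.py 600.7 162.6 111.5
```

```text
t: 25.45
eef_pos: [600.4, 162.5, 110.2]
tcp_rot: [3.142, -0.0, 0.057]
ft_force: [0.3, 0.3, -1.2]
opening: 0.202
grip_force: 30.0
yaw 3.28 turn 0 now: [ 0.006 -0.001 -0.022] after turn: [ 0.006 -0.001 -0.022] F [ 0.34  0.35 -1.25] pos [600.37 162.53 110.21] t 25.45
```

```bash
python3 -m inch '[[[0,0,0.02],0,1],[[0,0,0.02],0,1],[[0,0,0.02],0,1],[[0,0,0.02],0,1],[[0,0,0.02],0,1],[[0,0,0.02],0,1],[[0,0,0.02],0,1],[[0,0,0.02],0,1],[[0,0,0],0,1],[[0,0,0],0,1]]'; python3 d.py 600.7 162.6 73.8
```

```text
t: 26.7
eef_pos: [600.4, 162.6, 100.6]
tcp_rot: [3.142, -0.0, 0.057]
ft_force: [-0.1, 1.0, -1.1]
opening: 0.206
grip_force: 30.0
yaw 3.28 turn 0 now: [ 0.005 -0.     0.447] after turn: [ 0.005 -0.     0.447] F [-0.09  1.01 -1.1 ] pos [600.39 162.56 100.63] t 26.7
```

```bash
python3 -m inch '[[[0,0,0.02],0,1],[[0,0,0.02],0,1],[[0,0,0.02],0,1],[[0,0,0.02],0,1],[[0,0,0.02],0,1],[[0,0,0.02],0,1],[[0,0,0.02],0,1],[[0,0,0.02],0,1],[[0,0,0.02],0,1],[[0,0,0],0,1]]'; python3 d.py 600.7 162.6 73.8
```

```text
t: 27.95
eef_pos: [600.3, 162.5, 89.7]
tcp_rot: [3.141, 0.0, 0.057]
ft_force: [0.4, 3.8, 0.4]
opening: 0.203
grip_force: 30.0
yaw 3.29 turn 0 now: [ 0.006 -0.001  0.264] after turn: [ 0.006 -0.001  0.264] F [0.45 3.78 0.45] pos [600.33 162.5   89.66] t 27.95
```

```bash
python3 -m inch '[[[0,-0.008,0],0,1],[[0,0,0.02],0,1],[[0,0,0.02],0,1],[[0,0,0.02],0,1],[[0,0,0.02],0,1],[[0,0,0.02],0,1],[[0,0,0.02],0,1],[[0,0,0.02],0,1],[[0,0,0.02],0,1],[[0,0,0.02],0,1]]'; python3 d.py 600.7 162.6 73.8
```

```text
t: 29.2
eef_pos: [600.3, 162.9, 78.9]
tcp_rot: [3.141, 0.0, 0.057]
ft_force: [0.3, -0.1, -0.7]
opening: 0.201
grip_force: 30.0
yaw 3.28 turn 0 now: [0.007 0.006 0.085] after turn: [0.007 0.006 0.085] F [ 0.34 -0.05 -0.73] pos [600.28 162.94  78.88] t 29.2
```

```bash
python3 -m inch '[[[0,0,0.015],0,1],[[0,0,0.015],0,1],[[0,0,0.01],0,1],[[0,0,0.01],0,1],[[0,0,0.01],0,1],[[0,0,0.005],0,1],[[0,0,0.005],0,1],[[0,0,0.005],0,1],[[0,0,0.005],0,1],[[0,0,0],0,1]]'; python3 d.py 600.7 162.6 73.8
```

```text
t: 30.45
eef_pos: [600.3, 163.0, 74.2]
tcp_rot: [3.141, 0.0, 0.057]
ft_force: [0.5, 0.7, -1.0]
opening: 0.203
grip_force: 30.0
yaw 3.29 turn 0 now: [0.006 0.008 0.006] after turn: [0.006 0.008 0.006] F [ 0.46  0.69 -1.03] pos [600.3  163.03  74.18] t 30.45
```

```bash
python3 -m inch '[[[0,0,0.005],0,1],[[0,0,0],0,1],[[0,0,0.005],0,1],[[0,0,0],0,1],[[0,0,0.005],0,1],[[0,0,0],0,1],[[0,0,0.005],0,1],[[0,0,0],0,1],[[0,0,0],0,1],[[0,0,0],0,1]]'; python3 d.py 600.7 162.6 73.8
```

```text
t: 31.7
eef_pos: [600.4, 163.0, 73.8]
tcp_rot: [3.142, -0.001, 0.057]
ft_force: [-3.2, -1.1, 8.3]
opening: 0.203
grip_force: 30.1
yaw 3.29 turn 0 now: [ 0.005  0.008 -0.   ] after turn: [ 0.005  0.008 -0.   ] F [-3.17 -1.12  8.32] pos [600.4  163.04  73.77] t 31.7
```

Seated with about 9 N on the block at the expected height. I open partway, then lift straight up.

```bash
python3 -m inch '[[[0,0,0],0,0.2],[[0,0,0],0,0.1],[[0,0,0],0,0.1],[[0,0,0],0,0.1],[[0,0,0],0,0.1],[[0,0,0],0,0.1],[[0,0,-0.1],0,0.1],[[0,0,-0.3],0,0.1],[[0,0,-0.5],0,0.1],[[0,0,-0.5],0,0.1]]'
python3 -m inch '[[[0,0,-0.5],0,0.1],[[-0.4,0.6,-0.5],0,0.1],[[-0.4,0.8,0],0,0.1],[[-0.4,0.8,0],0,0.1],[[-0.4,0.8,0],0,0.1],[[-0.4,0.8,0],0,0.1],[[0,0.8,0],0,0.1],[[0,0.4,0],0,0.1],[[0,0,0],0,0.1],[[0,0,0],0,0.1]]'
python3 - <<'E'
from h import *
u=np.array([.2397,.9708]);O=[]
for n in("top","scene"):
    p=eyes.read_camera(n)
    r=rect(p,65.5 if n=="top" else 65.5,590,150,133,180,3);O.append(r[:540])
    for k,z in(("pin",21.5),("pin_buttons",89.5)):
        print(n,k,[(round(q["score"],2),atz(p,q["centre"],z).round(1)) for q in eyes.spot_point(k,p)[:2]])
cv2.imwrite("pics/f.png",np.hstack(O)[:,:,::-1]);print(O[0].shape)
E
```

```text
t: 32.95
eef_pos: [600.4, 163.0, 159.2]
tcp_rot: [-3.142, -0.001, 0.057]
ft_force: [0.4, -0.0, -0.1]
opening: 0.447
grip_force: 0.0
t: 34.2
eef_pos: [497.6, -142.7, 217.6]
tcp_rot: [3.141, -0.0, 0.057]
ft_force: [-0.0, 0.6, 0.4]
opening: 0.453
grip_force: 0.0
top pin [(0.54, array([595.6, 164.8,  21.5])), (0.54, array([572.2,  69.7,  21.5]))]
top pin_buttons [(0.53, array([596.6, 169.8,  89.5]))]
scene pin [(0.53, array([589.7, 165.3,  21.5]))]
scene pin_buttons [(0.53, array([595.4, 172.7,  89.5]))]
(540, 399, 3)
```

View pics/f.png

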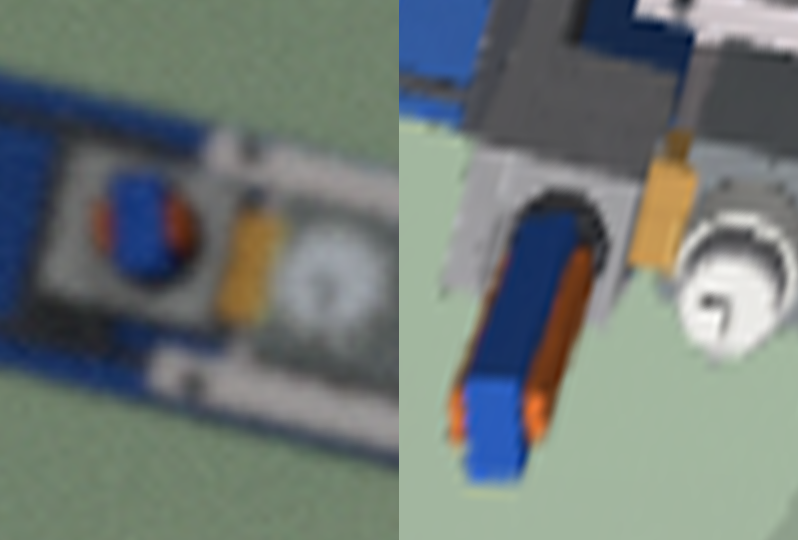

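The pin stands upright with its flange on the block at about (150,230) in the top view, and both orange buttons are out. The robot is clear of everything, so I hand in.

```bash
python3 -c "
from cell import env;print(env.job_done())"
```

```text
the job is handed in; nothing more can be done
None
```

The sled is pushed home until its tongue bottomed, the blue pin is seated in the lock block with its flange down and both buttons sprung out (the balls under the block are out of camera view), the arm is clear, and the job was handed in at about 35 s on the clock.

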